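# Load a fresh ink tank into the franking machine and latch its clamp

### The job

Put the full red ink tank into the franking machine's ink cradle, key rib to the rear, and let go once it rests on the sprung seat. Then swing the open clamp over it and press its blue tab gently down until the catch clicks and holds the clamp shut with the tank driven home. Feel your way, force nothing, don't crush the tank, and leave the spent tank, the pen pot and the stapler where they are.

Things in the scene. Friction and masses are not known exactly. Their poses are not given: they have to be found in the camera images.
- tank: full ink tank: red, dark lid; upright block 70 (x) by 36 (y) by 58 mm, 60 to 130 g, thin walls: grip its long sides, 10 to 20 mm below the lid's top, with 15 to 25 N. Origin: centre of underside, z up. Its x points to its key rib (8 mm wide, 3.4 mm proud of the end face, beginning 8 mm above the underside), the end where the lid has a white stripe; the other end has a paper label
- machine: franking machine, fixed, 250 (x) by 325 mm. Origin: on the table under cradle_mid; x points to its rear, y left, z up. Housing top 56 mm high, motor cover behind the clamp hinge 90 mm, console on the right (y below -108 mm) 130 mm. A print-head carriage on two cross rails carries cradle, clamp and catch; it is stopped anywhere up to 10 mm to either side (machine y) and does not yield
- cradle_mid (a point): middle of the cradle's floor, 60 mm up, if the carriage were central: the true cradle is up to 10 mm off along machine y; look, or feel for it with the tank. Grey pocket, 72.5 (x) by 38.5 mm inside, walls 28 mm high, 6 mm thick, lips sloping 2 mm outward. A 12 mm slot in the rear (+x) wall takes the key rib: the tank goes in only with its x along machine x, 1 mm play all round
- seat (a joint): sprung black plate (44 by 24 mm) in the cradle: m pressed down, 0 to 0.012. At 0 its top is 15 mm above the cradle floor; a tank put in rests on it there, its lid 73 mm above the floor. Spring: 7 N at 0, 1.3 N per mm more, so it lifts whatever the clamp does not hold down. Tank home under the caught clamp: about 0.005 to 0.009
- hinge_mid (a point): middle of the clamp's hinge line (along machine y) if the carriage were central; x 62, z 132 mm on the machine. The clamp: two side arms, 36 mm apart inside, 7 by 8 mm; a round rubber bar (r 6 mm) across them 62 mm from the hinge; at the free end a flat blue tab, 112 to 144 mm from the hinge, 52 wide, 8 thick, centred on the hinge's height when shut; below it a striker pin
- clamp (a joint): clamp angle, rad: 0 about level (shut, pointing to machine -x), 1.57 upright, start 1.75 to 1.95. Stiff hinge: stays put above 0.12. Below that the bar drives the tank down and the pin rides over a sprung catch: up to 13 N on the tab, a click, a dead stop 1.5 mm on. The catch is screw-set, so the click comes anywhere in 0.03 to -0.03. 25 N strains the clamp. Let go uncaught, it rises above 0.1
- spent: spent ink tank: clear, empty, otherwise like the full one (70 by 36 by 58 mm, loose, upright). Origin: centre of its underside. To be left alone
- pens: blue pen pot with three pens, 76 mm across, 90 mm high (pens to 135 mm), loose. Origin: centre of its underside. To be left alone
- stapler: stapler, blue on black, 130 (x) by 34 by 50 mm, loose. Origin: centre of its underside. To be left alone
Not all that is in view belongs to the job. What is shaped like the tank but purple or yellow is not meant.

How it is judged:
By the outcome, as a careful person would: the job done as asked, in the order asked, and still so for the second after the job is handed in, with the robot touching nothing.
It also fails if it takes over 72 s, if anything falls off the work surface, if the arm or the gripper's body presses on something with over 40 N, if the wrist force passes 120 N, or if a joint passes its speed limit or range.

### The arm

A 6-joint arm with a two-finger parallel gripper is mounted at the origin on the work surface. World frame = base frame: x ahead of the robot, y to its left, z up, the work surface at z = 0. Lengths are in m, angles in rad, forces in N, time in s.
With the tool pointing down it reaches from about 0.35 to 0.975 m from the base axis. Payload 4.9 kg.
Tool frame: the origin (TCP) lies on the centre line of the jaws, within the pads' length; the fingertips stand manip.tip_reach ahead of it and the grasp point (between the pads) is the TCP (manip.tip_reach is the distance from the TCP to the fingertips, in m); z points along the fingers, y is the line along which they close (so a half turn about z gives the same grasp; the last joint's range is limited). The gripper opens to 85 mm and grips with 20 to 120 N. Pads are 22 mm wide; open, the fingers measure 114 mm over their backs; the gripper's body (76 mm by 85 mm) begins 54 mm behind the grasp point. The pads swing forward as they close: fully open they stand 13 mm farther back than shut.
Start: joints at [-1.406, 0.053, 1.613, -0, 1.476, -0.119], TCP at [0.175, -0.6, 0.25] pointing down, gripper open.
Joint ranges: [-3.01, 3.01], [-1.01, 2.22], [0.06, 2.58], [-1.02, 4.17], [0.09, 2.62], [-3.14, 3.14]. Speed limits (rad/s): [2.57, 2.57, 3.14, 3.14, 3.14, 3.14].

### API

Orientations are given as a unit quaternion [w, x, y, z].
In Python, from plant import manip gives the robot as it stands. The module is installed in compiled form; this text tells all that it offers.
- The arm moves only by the tool move_arm, never from a script. Its argument "rows" is a list of rows, each a list of 7 numbers: the shift along the tool's x, y, z in cm, then the turn, a rotation vector about the tool's x, y, z in degrees, then the opening, from -1 (shut) to 1 (fully open). In form: [[tx, ty, tz, ax, ay, az, jaw], ...]. A call has 1 to 20 rows; each row shifts and turns the commanded pose from where the row before left it, along the tool's axes as they then stand; what a row does not reach is not made up. A row lasts 1/12 s, in which the tool goes at most 41.7 mm and 7.16 degrees, less where a joint would pass 70% of its speed; a pose out of reach is approached as far as the arm can. A call is refused whole if a number of a shift passes 4.17 or a number of a turn 7.16, either way. A call with a gripper value outside its range is refused whole. The fingers move at their own pace and stop on an object; the grip force is fixed at half the most. Time passes only in rows, so rows that do not move let the fingers close. It gives the time, the measured TCP pose, the force, the opening and the grip force at its end, in the units of the state.
- manip.state(): the state, without advancing time (a new reading comes with each control period).
- manip.grab_frame(name): name is "scene" or "top" or "wrist"; returns a dict with "img" (480x640x3 uint8, blue, green, red), "mtx" (3x3 intrinsics, pixels), "R" (3x3) and "t" (3): a world point X has camera coordinates R X + t. Camera axes: x right, y down, z forward; pixel columns grow to the right and rows downward; lengths in m; the calibration is good to about 2 mm. A picture is of the moment at which its call begins. There is no depth.
- manip.job_done(): hands the job in; it is judged then, once.
The state is a dict: "time": time; "joint_pos": joint angles; "joint_vel": joint speeds; "joint_efforts": joint torques, N m; "tool_pos": TCP position; "tool_rot": TCP orientation; "contact_force": force on the tool from outside, world axes, zero at the start; "ft_torque": the same for the moment, N m; "gripper_width": opening from 0.0 (shut) to 1.0 (fully open); "grasp_force": force on a finger pad.
Only numpy, scipy, OpenCV 4.12 (cv2) and the standard library are available. Lean on these libraries where they do the work, as an engineer would, in place of code of your own. Each camera call takes 0.05 s, during which the arm holds its last target. There are 200 camera calls.

## Working session

There is one attempt and no reset: what is moved stays moved. The work goes in short steps, Python scripts to look and compute and a tool call to move; the robot and the scene stay as the last step left them, time stands still between calls to the robot, and variables do not carry over. Pictures are saved under pics/ and viewed, at most 10 in all, crops included, and the job is handed in when it is done.

Besides the shell and the picture viewer there is one more tool, called after "Emit:" in YAML: its name, and indented under it one key for each argument. move_arm: Moves the arm, as the interface text tells. Its arguments: {"type":"object","properties":{"rows":{"type":"array","items":{"type":"array","items":{"type":"number"}}}},"required":["rows"]}

```bash
mkdir -p pics
cat > h.py <<'E'
import numpy as np,cv2,pickle
from plant import manip
def grab(n,f):
    d=manip.grab_frame(n); cv2.imwrite(f'pics/{f}.png',d['img']); pickle.dump(d,open(f'pics/{f}.pkl','wb')); return d
def load(f): return pickle.load(open(f'pics/{f}.pkl','rb'))
def ray(d,u,v):
    k=np.linalg.inv(d['mtx'])@[u,v,1]; R=np.array(d['R']); c=-R.T@d['t']; r=R.T@k; return c,r/np.linalg.norm(r)
def onz(d,u,v,z):
    c,r=ray(d,u,v); return c+r*(z-c[2])/r[2]
def tri(d1,p1,d2,p2):
    c1,r1=ray(d1,*p1); c2,r2=ray(d2,*p2)
    s=np.linalg.lstsq(np.c_[r1,-r2],c2-c1,rcond=None)[0]
    a=c1+r1*s[0]; b=c2+r2*s[1]; return (a+b)/2,np.linalg.norm(a-b)
def proj(d,X):
    p=d['mtx']@(d['R']@np.asarray(X,float)+d['t']); return p[:2]/p[2]
def st():
    s=manip.state(); print({k:np.round(s[k],4).tolist() for k in('time','tool_pos','tool_rot','contact_force','ft_torque','gripper_width','grasp_force','joint_pos')})
E
python3 - <<'E'
from h import *
for n in('scene','top','wrist'): 
    d=grab(n,n+'0'); print(n,d['mtx'][0],-d['R'].T@d['t'])
st(); print(manip.tip_reach)
E
```

```text
scene [523.62844577   0.         329.95111279] [ 0.89735454 -0.39952695  0.91303468]
top [579.07399496   0.         322.48755769] [0.4123815  0.08820684 1.12248738]
wrist [411.33358337   0.         319.78717708] [ 0.25257656 -0.57643024  0.37323193]
{'time': 0.15, 'tool_pos': [0.1749, -0.5996, 0.2493], 'tool_rot': [-0.0008, 0.99, 0.1414, -0.0], 'contact_force': [-0.9448, -0.5192, -0.187], 'ft_torque': [0.0106, 0.0113, 0.0434], 'gripper_width': 0.9997, 'grasp_force': 0.0, 'joint_pos': [-1.406, 0.0533, 1.6139, -0.0, 1.476, -0.119]}
0.019
```

View pics/top0.png

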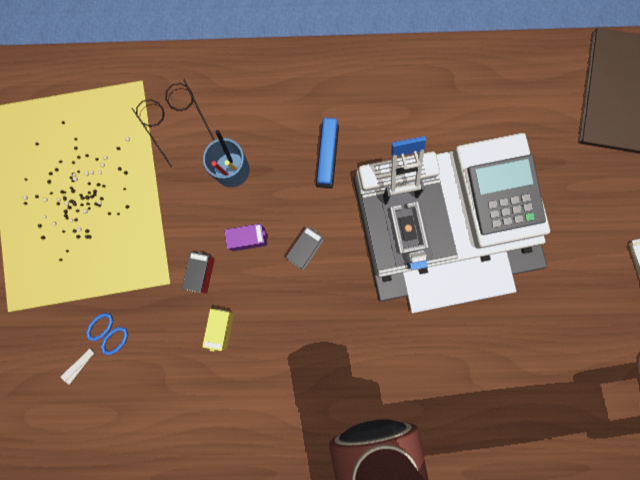

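View pics/scene0.png

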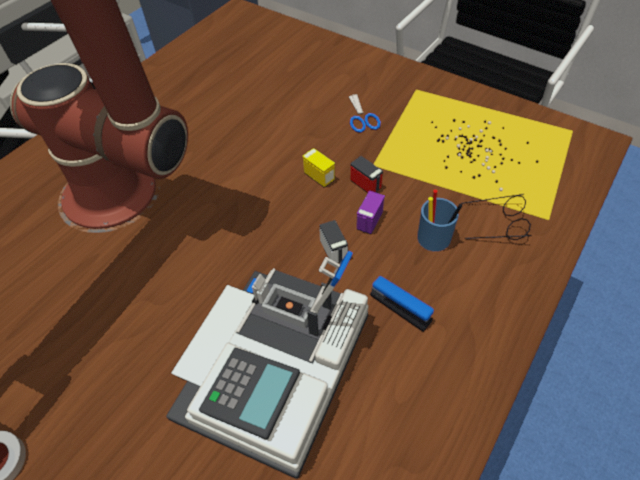

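Candidates in the top view: red with dark lid (198,272), clear spent tank (304,248), purple (246,237) and yellow (217,330). I choose the red one. The clamp is open at (408,165), with the cradle at about (408,228). Next is a close crop of the tank and the cradle.

Run:
```python
from h import *
t=load('top0')['img']; s=load('scene0')['img']
f=lambda im,x,y,w,h,W,H: cv2.resize(im[y:y+h,x:x+w],(W,H),interpolation=cv2.INTER_CUBIC)
a=f(t,173,242,50,60,250,300); b=f(t,350,130,110,60,550,300)   # x5
c=f(s,341,150,50,60,250,300); e=f(t,350,190,110,60,550,300)
cv2.imwrite('pics/c1.png',np.vstack([np.hstack([a,b]),np.hstack([c,e])]))
```

```text
(no output)
```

View pics/c1.png

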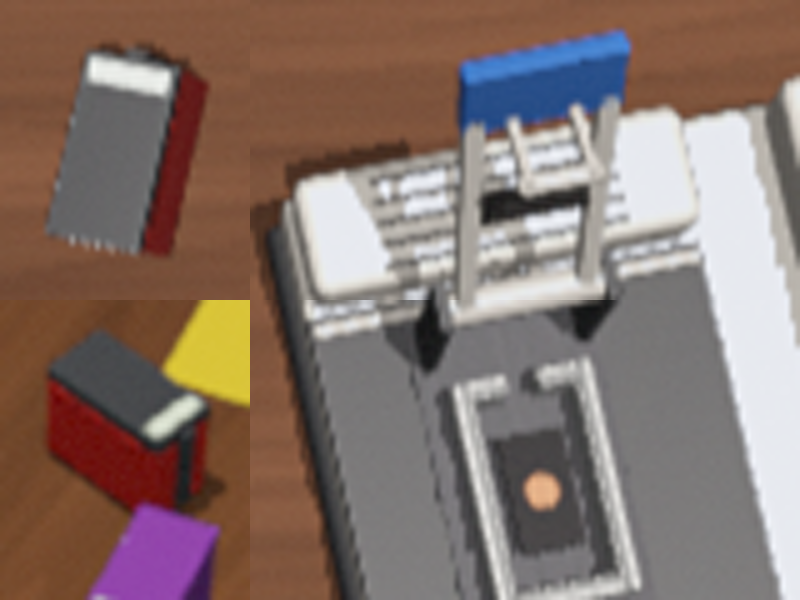

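The crop confirms the choice: red tank, dark lid, with the white stripe and rib at its image-upper end. The cradle rim corners are near (391,207), (418,202), (428,248) and (401,250). The seat dot is at (408,228).

```bash
cat >> h.py <<'E'
def toolR():
    from scipy.spatial.transform import Rotation as Ro
    w,x,y,z=manip.state()['tool_rot']; return Ro.from_quat([x,y,z,w]).as_matrix()
E
python3 - <<'E'
from h import *
d=load('top0'); s=load('scene0'); w=load('wrist0')
T=[(191,252),(209.4,255),(201.4,292),(182.6,289)]
P=np.array([onz(d,*p,.058)for p in T]); print('tank',P.round(4).tolist(),P.mean(0).round(4)); 
print('sides',np.linalg.norm(P-np.roll(P,-1,0),axis=1).round(4),'yaw',np.degrees(np.arctan2(*((P[0]+P[1]-P[2]-P[3])[[1,0]]))))
S=[(49,373),(98,332),(208,408),(155,447)]
p2=[((x)/5+341,(y-300)/5+150) for x,y in S]
Q=np.array([onz(s,*p,.058)for p in p2]); print('scene tank',Q.mean(0).round(4))
C=[(391,207),(418,201.6),(428,248),(401,250)]
P=np.array([onz(d,*p,.088)for p in C]); print('cradle',P.round(4).tolist(),P.mean(0).round(4),np.linalg.norm(P-np.roll(P,-1,0),axis=1).round(4),'yaw',np.degrees(np.arctan2(*((P[0]+P[1]-P[2]-P[3])[[1,0]]))))
print('dot',onz(d,408.4,228,.075))
R=toolR(); print('cam fwd in tool',(R.T@w['R'][2]).round(3),'right',(R.T@w['R'][0]).round(3),'off',(R.T@(-w['R'].T@w['t']-manip.state()['tool_pos'])).round(4))
for n,p in(('spent',(304,248)),('purple',(246,237)),('yellow',(217,330)),('pens',(226,162))): print(n,onz(d,*p,.05).round(3))
E
```

```text
tank [[0.5297, 0.3534, 0.058], [0.5234, 0.319, 0.058], [0.4553, 0.3334, 0.058], [0.4616, 0.3682, 0.058]] [0.4925 0.3435 0.058 ]
sides [0.0349 0.0695 0.0354 0.0698] yaw -12.100130180119953
scene tank [0.4938 0.3443 0.058 ]
cradle [[0.6001, -0.0171, 0.088], [0.6088, -0.0662, 0.088], [0.524, -0.0805, 0.088], [0.5215, -0.0321, 0.088]] [ 0.5636 -0.049   0.088 ] [0.0499 0.086  0.0484 0.08  ] yaw 10.150883327966696
dot [ 0.5628299 -0.0486435  0.075    ]
cam fwd in tool [-0.317 -0.     0.949] right [0. 1. 0.] off [ 0.0811 -0.0007 -0.1239]
spent [0.533 0.144 0.05 ]
purple [0.557 0.252 0.05 ]
yellow [0.386 0.306 0.05 ]
pens [0.702 0.29  0.05 ]
```

Emit:
move_arm:
  rows:
    - [2.59,-3.06,0,0,0,0,1]
    - [2.59,-3.06,0,0,0,0,1]
    - [2.59,-3.06,0,0,0,0,1]
    - [2.59,-3.06,0,0,0,0,1]
    - [2.59,-3.06,0,0,0,0,1]
    - [2.59,-3.06,0,0,0,0,1]
    - [2.59,-3.06,0,0,0,0,1]
    - [2.59,-3.06,0,0,0,0,1]
    - [2.59,-3.06,0,0,0,0,1]
    - [2.59,-3.06,0,0,0,0,1]
    - [2.59,-3.06,0,0,0,0,1]
    - [2.59,-3.06,0,0,0,0,1]
    - [2.59,-3.06,0,0,0,0,1]
    - [2.59,-3.06,0,0,0,0,1]
    - [2.59,-3.06,0,0,0,0,1]
    - [1.8,-3.57,0,0,0,0,1]
    - [1.8,-3.57,0,0,0,0,1]
    - [1.8,-3.57,0,0,0,0,1]
    - [1.8,-3.57,0,0,0,0,1]
    - [1.8,-3.57,0,0,0,0,1]

```text
time: 1.82
tool_pos: [0.4556, 0.1482, 0.2501]
tool_rot: [0.0, 0.99, 0.142, 0.0]
contact_force: [0.8, -0.6, 0.6]
gripper_width: 0.997
grasp_force: 0.0
```

Emit:
move_arm:
  rows:
    - [1.8,-3.57,0,0,0,0,1]
    - [1.8,-3.57,0,0,0,0,1]
    - [1.8,-3.57,0,0,0,0,1]
    - [1.8,-3.57,0,0,0,0,1]
    - [1.8,-3.57,0,0,0,0,1]
    - [0,0,0,0,0,-6.9,1]
    - [0,0,0,0,0,-6.9,1]
    - [0,0,0,0,0,-6.9,1]
    - [0,0,0,0,0,-6.9,1]
    - [0,0,0,0,0,-6.9,1]
    - [0,0,0,0,0,-6.9,1]
    - [0,0,0,0,0,-6.9,1]
    - [0,0,0,0,0,-6.9,1]
    - [0,0,0,0,0,-6.9,1]
    - [0,0,0,0,0,-6.9,1]
    - [0,0,0,0,0,-6.9,1]
    - [0,0,0,0,0,-6.9,1]
    - [0,0,0,0,0,-6.9,1]
    - [0,0,0,0,0,-6.9,1]
    - [0,0,0,0,0,-6.9,1]

```text
time: 3.48
tool_pos: [0.4921, 0.3424, 0.2498]
tool_rot: [-0.0, 0.499, 0.866, -0.0]
contact_force: [0.0, -0.0, -0.2]
gripper_width: 0.998
grasp_force: 0.0
```

Emit:
move_arm:
  rows:
    - [0,0,0,0,0,-6.9,1]
    - [0,0,0,0,0,-6.9,1]
    - [0,0,0,0,0,-6.9,1]
    - [0,0,0,0,0,-6.9,1]
    - [0,0,0,0,0,-6.9,1]
    - [0,0,0,0,0,-6.9,1]
    - [0,0,0,0,0,-6.9,1]
    - [0,0,0,0,0,0,1]
    - [0,0,0,0,0,0,1]

```text
time: 4.23
tool_pos: [0.4921, 0.3425, 0.25]
tool_rot: [-0.0, 0.106, 0.994, -0.0]
contact_force: [0.8, -0.6, 0.6]
gripper_width: 0.995
grasp_force: 0.0
```

Run:
```python
from h import *
d=grab('wrist','w1'); st()
hsv=cv2.cvtColor(d['img'],cv2.COLOR_BGR2HSV)
X=np.array([.4932,.3439,.058]); print(proj(d,X))
```

```text
{'time': 4.2833, 'tool_pos': [0.4922, 0.3425, 0.25], 'tool_rot': [-0.0002, 0.1054, 0.9944, -0.0001], 'contact_force': [-0.9045, 0.4467, 0.0081], 'ft_torque': [-0.0139, -0.0078, 0.016], 'gripper_width': 0.9989, 'grasp_force': 0.0, 'joint_pos': [0.4839, -0.0065, 1.6735, 0.0, 1.475, -0.8756]}
[321.51172999 211.465715  ]
```

View pics/w1.png

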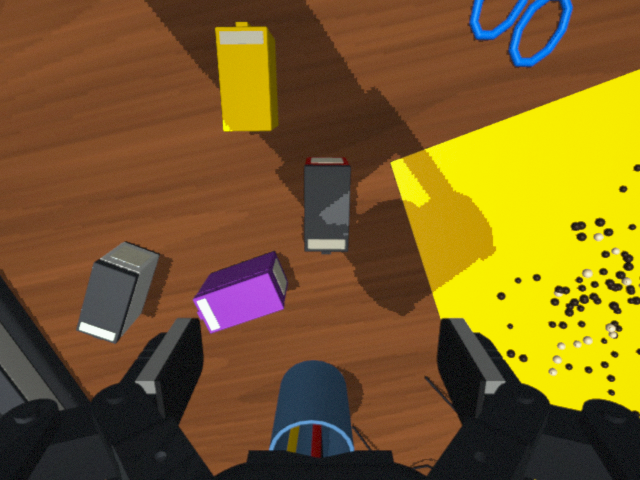

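The wrist view shows the lid corners at (304.5,165), (350,165), (348.5,250) and (306,250), with the stripe at the lower end. The purple block is clear, below row 250. Refining.

Run:
```python
from h import *
d=load('w1'); P=np.array([onz(d,*p,.058)for p in [(304.5,165),(350,165),(348.5,250),(306,250)]]); print(P.round(4),P.mean(0),np.linalg.norm(P-np.roll(P,-1,0),axis=1).round(4))
v=P[2]+P[3]-P[0]-P[1]; print(np.degrees(np.arctan2(v[1],v[0])))
# self-check: top/scene vs wrist on tank 2-view triangulation of lid centre
t=load('top0'); c=np.array([(191,252),(209.4,255),(201.4,292),(182.6,289)]).mean(0)
print(tri(t,c,d,(327.3,207)))
R=toolR(); print('tool delta',R.T@(P.mean(0)-manip.state()['tool_pos']))
i=d['img']; h=cv2.cvtColor(i,cv2.COLOR_BGR2HSV); print('cam',-d['R'].T@d['t'], (R.T@d['R'].T).round(3))
```

```text
[[0.4546 0.3388 0.058 ]
 [0.4619 0.3728 0.058 ]
 [0.5296 0.3587 0.058 ]
 [0.5223 0.3247 0.058 ]] [0.49213217 0.34876913 0.058     ] [0.0348 0.0692 0.0348 0.0692]
-11.780035012727335
(array([0.49432343, 0.34813052, 0.04046811]), np.float64(0.0015066624306987447))
tool delta [0.00127283 0.0061847  0.19203845]
cam [0.4115872  0.36005305 0.37401459] [[-0.    -0.948 -0.318]
 [ 1.    -0.     0.   ]
 [-0.    -0.318  0.948]]
```

Emit:
move_arm:
  rows:
    - [0.1,0.4,3.0,0,0,0,1]
    - [0,0,3.5,0,0,0,1]
    - [0,0,3.5,0,0,0,1]
    - [0,0,3.0,0,0,0,1]
    - [0,0,0,0,0,0,1]
    - [0,0,0,0,0,0,1]
    - [0,0,0,0,0,0,1]

```text
time: 4.87
tool_pos: [0.4932, 0.3473, 0.1224]
tool_rot: [0.001, 0.104, 0.995, 0.001]
contact_force: [-0.1, -0.2, 1.2]
gripper_width: 1.002
grasp_force: 0.0
```

Run:
```python
from h import *
d=grab('wrist','w2'); st()
h=cv2.cvtColor(d['img'],cv2.COLOR_BGR2HSV)
for y,z in((.344,.058),(.3488,.058)): print(proj(d,[.493,y,z]))
```

```text
{'time': 4.9167, 'tool_pos': [0.4938, 0.3476, 0.1234], 'tool_rot': [0.0019, 0.1043, 0.9945, 0.0014], 'contact_force': [-0.1881, -0.5814, 0.3374], 'ft_torque': [0.0269, -0.0807, 0.041], 'gripper_width': 1.004, 'grasp_force': 0.0, 'joint_pos': [0.4902, 0.1099, 1.7722, 0.0001, 1.2548, -0.8716]}
[312.46946891 275.87567645]
[321.89473336 274.02785066]
```

View pics/w2.png

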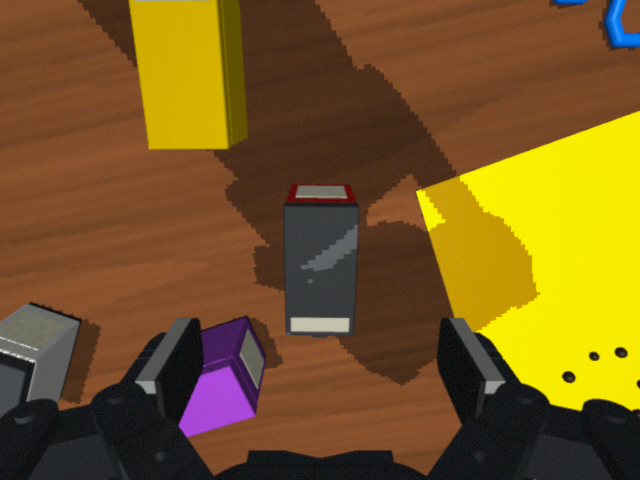

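The lid is centred at (321,269), between the jaws. Purple is clear to the lower left. Descend with the jaws partly closed, then close in small steps.

Emit:
move_arm:
  rows:
    - [0.1,0,0,0,0,0,0.4]
    - [0,0,0,0,0,0,0.4]
    - [0,0,0,0,0,0,0.4]
    - [0,0,2.5,0,0,0,0.4]
    - [0,0,2.5,0,0,0,0.4]
    - [0,0,1.5,0,0,0,0.4]
    - [0,0,1.2,0,0,0,0.2]
    - [0,0,0,0,0,0,0.0]
    - [0,0,0,0,0,0,-0.05]
    - [0,0,0,0,0,0,-0.1]
    - [0,0,0,0,0,0,-0.14]
    - [0,0,0,0,0,0,-0.16]
    - [0,0,0,0,0,0,-0.16]
    - [0,0,0,0,0,0,-0.16]

```text
time: 6.08
tool_pos: [0.4923, 0.3476, 0.0451]
tool_rot: [0.001, 0.104, 0.995, 0.001]
contact_force: [-0.7, 0.2, 5.5]
gripper_width: 0.423
grasp_force: 7.6
```

Emit:
move_arm:
  rows:
    - [0,0,0,0,0,0,-0.17]
    - [0,0,0,0,0,0,-0.17]
    - [0,0,0,0,0,0,-0.17]

```text
time: 6.33
tool_pos: [0.4923, 0.3476, 0.0452]
tool_rot: [0.001, 0.104, 0.995, 0.001]
contact_force: [-0.3, 0.2, 6.4]
gripper_width: 0.422
grasp_force: 18.1
```

Emit:
move_arm:
  rows:
    - [0,0,-0.5,0,0,0,-0.173]
    - [0,0,-1,0,0,0,-0.173]
    - [0,0,-2,0,0,0,-0.173]
    - [0,0,-3,0,0,0,-0.173]
    - [0,0,-3,0,0,0,-0.173]
    - [0,0,-3,0,0,0,-0.173]
    - [0,0,-3,0,0,0,-0.173]
    - [0,0,-2,0,0,0,-0.173]
    - [0,0,-1,0,0,0,-0.173]
    - [0,0,0,0,0,0,-0.173]
    - [0,0,0,0,0,0,-0.173]

```text
time: 7.25
tool_pos: [0.4908, 0.3467, 0.2277]
tool_rot: [-0.0, 0.104, 0.995, -0.0]
contact_force: [-0.5, 0.6, -2.0]
gripper_width: 0.422
grasp_force: 21.6
```

Run:
```python
from h import *
d=grab('wrist','w3'); st()
```

```text
{'time': 7.3, 'tool_pos': [0.4903, 0.3464, 0.2263], 'tool_rot': [-0.0013, 0.104, 0.9946, -0.0009], 'contact_force': [-0.5027, 0.5458, -2.4145], 'ft_torque': [-0.0284, 0.011, -0.0123], 'gripper_width': 0.4208, 'grasp_force': 21.5571, 'joint_pos': [0.4911, 0.0122, 1.6946, -0.0, 1.4378, -0.8712]}
```

View pics/w3.png

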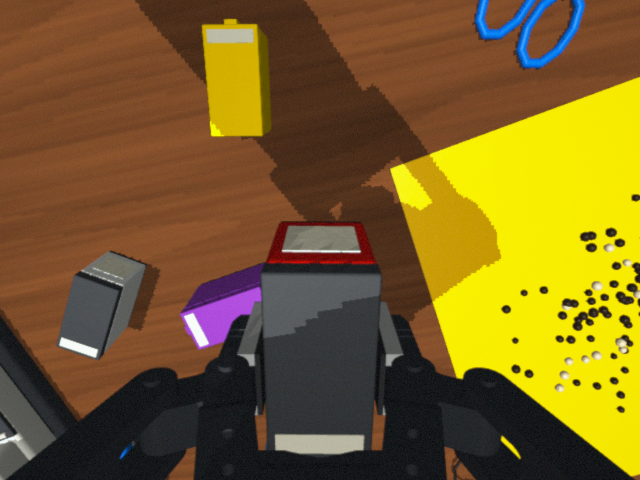

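The tank is held straight, with the lid from (263,268) to (380,268) and the stripe at the rear. Turn to the machine's heading and stop beside the cradle for a close look.

Emit:
move_arm:
  rows:
    - [0,0,0,0,0,-5.5,-0.173]
    - [0,0,0,0,0,-5.5,-0.173]
    - [0,0,0,0,0,-5.5,-0.173]
    - [0,0,0,0,0,-5.5,-0.173]
    - [0,-1.4,0,0,0,0,-0.173]
    - [0,-2.8,0,0,0,0,-0.173]
    - [0,-2.8,0,0,0,0,-0.173]
    - [0,-2.8,0,0,0,0,-0.173]
    - [0,-2.8,0,0,0,0,-0.173]
    - [0,-2.8,0,0,0,0,-0.173]
    - [0,-2.8,0,0,0,0,-0.173]
    - [0,-2.8,0,0,0,0,-0.173]
    - [0,-2.8,0,0,0,0,-0.173]
    - [0,-2.8,0,0,0,0,-0.173]
    - [0,-2.8,0,0,0,0,-0.173]
    - [-0.4,-1.4,1,0,0,0,-0.173]
    - [0,0,1,0,0,0,-0.173]
    - [0,0,0,0,0,0,-0.173]
    - [0,0,0,0,0,0,-0.173]
    - [0,0,0,0,0,0,-0.173]

```text
time: 8.97
tool_pos: [0.5483, 0.0453, 0.2075]
tool_rot: [-0.001, -0.088, 0.996, 0.0]
contact_force: [0.4, -0.3, -1.3]
gripper_width: 0.418
grasp_force: 21.6
```

Run:
```python
from h import *
d=grab('wrist','w4'); st()
for p in([.5636,-.049,.088],[.5636,-.045,.088]): print(proj(d,p))
i=d['img'].copy(); cv2.imwrite('pics/w4c.png',cv2.resize(i[130:430,0:400],(800,600),interpolation=cv2.INTER_CUBIC))
```

```text
{'time': 9.0167, 'tool_pos': [0.5486, 0.0454, 0.2081], 'tool_rot': [-0.0002, -0.0883, 0.9961, 0.0002], 'contact_force': [0.1176, -0.7403, -1.7873], 'ft_torque': [-0.0375, 0.0094, -0.0023], 'gripper_width': 0.4167, 'grasp_force': 21.6188, 'joint_pos': [-0.0527, -0.0952, 1.8298, 0.0003, 1.4075, -1.8005]}
[165.57495413 237.53049507]
[172.01870076 238.59826058]
```

View pics/w4c.png

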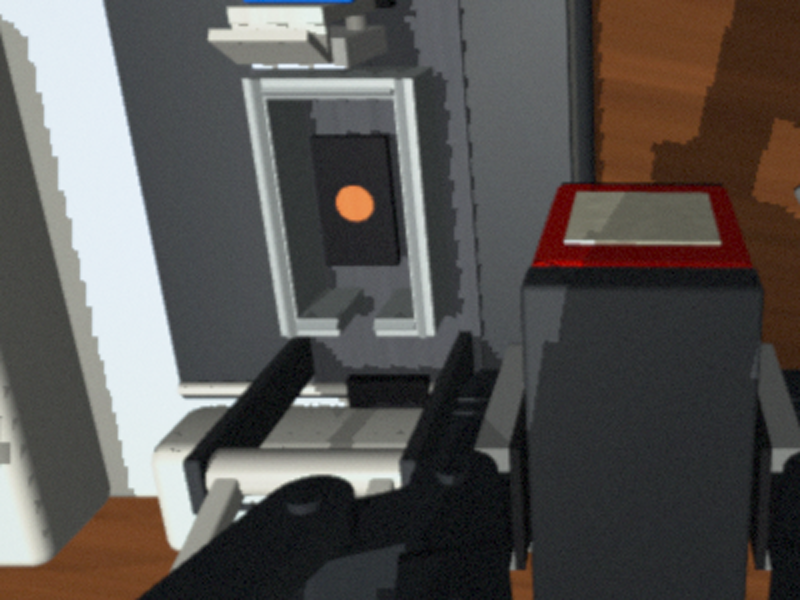

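Run:
```python
from h import *
d=load('w4'); c=lambda x,y:(x/2,y/2+130)
R=toolR(); tp=np.array(manip.state()['tool_pos'])
C=[(243,78),(415,78),(434,335),(283,335)]
P=np.array([onz(d,*c(*p),.088)for p in C]); print(P.round(4).tolist(),P.mean(0).round(4),np.linalg.norm(P-np.roll(P,-1,0),axis=1).round(4))
for a,b in((3,0),(2,1),(1,0),(2,3)):
    v=P[a]-P[b]; print('dir',np.degrees(np.arctan2(v[1],v[0])))
print('dot',onz(d,*c(354,203),.0755).round(4))
# housing left edge (z=.056) for yaw
a=onz(d,*c(568,0),.056);b=onz(d,*c(573,180),.056); print('edge',np.degrees(np.arctan2(*(a-b)[[1,0]])))
a=onz(d,*c(105,0),.056);b=onz(d,*c(180,380),.056); print('white edge',np.degrees(np.arctan2(*(b-a)[[1,0]])))
# tank lid front edge in tool frame
for p in((525,278),(760,278)): print('lid',(R.T@(onz(d,*c(*p),tp[2]+.0128)-tp)).round(4))
print('cradle in tool',(R.T@(P.mean(0)-tp)).round(4)); print('tool yaw',np.degrees(np.arctan2(R[1,0],R[0,0])))
```

```text
[[0.5253, -0.0771, 0.088], [0.5164, -0.0271, 0.088], [0.5993, -0.0134, 0.088], [0.608, -0.0621, 0.088]] [ 0.5622 -0.0449  0.088 ] [0.0508 0.0841 0.0495 0.0841]
dir 10.306836075153184
dir 9.41069982560864
dir 100.11521140563647
dir 100.10209511694481
dot [ 0.5631 -0.046   0.0755]
edge -169.8154888243069
white edge 9.997358825069638
lid [ 0.0362 -0.0161 -0.0128]
lid [ 0.0362  0.018  -0.0128]
cradle in tool [ 0.0025 -0.0914  0.1201]
tool yaw -169.8632671183081
```

Emit:
move_arm:
  rows:
    - [0.15,-1.5,0,0,0,0,-0.173]
    - [0,-2.5,0,0,0,0,-0.173]
    - [0,-2.5,0,0,0,0,-0.173]
    - [0,-1.7,0,0,0,0,-0.173]
    - [0,-1.0,0,0,0,0,-0.173]
    - [0,0,1.5,0,0,0,-0.173]
    - [0,0,2,0,0,0,-0.173]
    - [0,0,1.5,0,0,0,-0.173]
    - [0,0,0.5,0,0,0,-0.173]
    - [0,0,0,0,0,0,-0.173]
    - [0,0,0,0,0,0,-0.173]
    - [0,0,0,0,0,0,-0.173]

```text
time: 10.02
tool_pos: [0.5644, -0.0463, 0.1549]
tool_rot: [0.001, -0.088, 0.996, -0.0]
contact_force: [0.6, -0.4, -0.6]
gripper_width: 0.417
grasp_force: 21.7
```

Run:
```python
from h import *
d=grab('wrist','w5'); st(); grab('scene','s5')
cv2.imwrite('pics/w5c.png',cv2.resize(d['img'][130:430,120:520],(800,600),interpolation=cv2.INTER_CUBIC))
```

```text
{'time': 10.0667, 'tool_pos': [0.5645, -0.0464, 0.155], 'tool_rot': [0.0013, -0.0879, 0.9961, -0.0004], 'contact_force': [0.3232, -0.2879, -0.0692], 'ft_torque': [0.0282, 0.0225, 0.0194], 'gripper_width': 0.4167, 'grasp_force': 21.6528, 'joint_pos': [-0.2134, -0.0099, 1.8399, 0.0001, 1.3088, -1.9603]}
```

View pics/w5c.png

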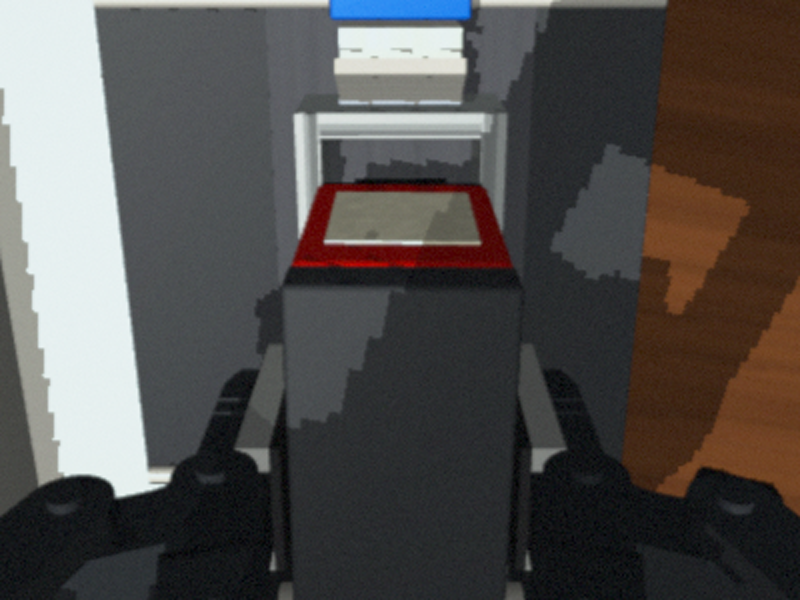

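Run:
```python
from h import *
d=load('w5'); c=lambda x,y:(x/2+120,y/2+130)
R=toolR(); tp=np.array(manip.state()['tool_pos'])
f=lambda p,z:(R.T@(onz(d,*c(*p),z)-tp)*1000).round(1)
print('rim outer',f((295,113),.088),f((507,113),.088)); print('tank bottom',f((325,184),tp[2]-.045),f((485,184),tp[2]-.045)); print('lid',f((287,283),tp[2]+.0128),f((520,283),tp[2]+.0128))
```

```text
rim outer [ 44.1 -23.8  66.9] [44.1 25.9 66.8]
tank bottom [ 33.1 -15.2  44.9] [33.1 19.  44.9]
lid [ 34.8 -15.8 -12.9] [ 34.9  18.4 -12.9]
```

Emit:
move_arm:
  rows:
    - [0.2,-0.05,0,0,0,0,-0.173]
    - [0,0,0,0,0,0,-0.173]
    - [0,0,0.8,0,0,0,-0.173]
    - [0,0,0.6,0,0,0,-0.173]
    - [0,0,0.3,0,0,0,-0.173]
    - [0,0,0.2,0,0,0,-0.173]
    - [0,0,0.2,0,0,0,-0.173]
    - [0,0,0,0,0,0,-0.173]
    - [0,0,0,0,0,0,-0.173]

```text
time: 10.87
tool_pos: [0.5616, -0.0473, 0.1322]
tool_rot: [-0.0, -0.088, 0.996, 0.0]
contact_force: [0.8, -0.7, -1.6]
gripper_width: 0.418
grasp_force: 21.7
```

Emit:
move_arm:
  rows:
    - [0,0,0.15,0,0,0,-0.173]
    - [0,0,0.15,0,0,0,-0.173]
    - [0,0,0,0,0,0,-0.173]

```text
time: 11.12
tool_pos: [0.5615, -0.0473, 0.1291]
tool_rot: [-0.0, -0.088, 0.996, 0.0]
contact_force: [0.0, -0.1, -2.5]
gripper_width: 0.416
grasp_force: 21.7
```

Emit:
move_arm:
  rows:
    - [0,0,0.15,0,0,0,-0.173]
    - [0,0,0.15,0,0,0,-0.173]
    - [0,0,0,0,0,0,-0.173]

```text
time: 11.37
tool_pos: [0.5616, -0.0474, 0.126]
tool_rot: [-0.0, -0.088, 0.996, 0.0]
contact_force: [0.9, 0.5, -2.1]
gripper_width: 0.418
grasp_force: 21.6
```

Emit:
move_arm:
  rows:
    - [0,0,0.15,0,0,0,-0.173]
    - [0,0,0.1,0,0,0,-0.173]
    - [0,0,0,0,0,0,-0.173]

```text
time: 11.62
tool_pos: [0.5616, -0.0473, 0.1236]
tool_rot: [-0.0, -0.088, 0.996, 0.0]
contact_force: [0.8, 1.1, -1.1]
gripper_width: 0.421
grasp_force: 21.6
```

Emit:
move_arm:
  rows:
    - [0,0,0.15,0,0,0,-0.173]
    - [0,0,0.1,0,0,0,-0.173]
    - [0,0,0,0,0,0,-0.173]

```text
time: 11.87
tool_pos: [0.5616, -0.0474, 0.1211]
tool_rot: [-0.0, -0.088, 0.996, 0.0]
contact_force: [0.4, -0.5, -1.9]
gripper_width: 0.421
grasp_force: 21.6
```

Emit:
move_arm:
  rows:
    - [0,0,0.1,0,0,0,-0.173]
    - [0,0,0.1,0,0,0,-0.173]
    - [0,0,0,0,0,0,-0.173]

```text
time: 12.12
tool_pos: [0.5617, -0.0474, 0.1202]
tool_rot: [-0.0, -0.088, 0.996, -0.0]
contact_force: [-1.7, 0.8, 1.3]
gripper_width: 0.417
grasp_force: 22.0
```

Emit:
move_arm:
  rows:
    - [0,0,0,0,0,0,-0.16]
    - [0,0,0,0,0,0,-0.15]
    - [0,0,0,0,0,0,-0.13]
    - [0,0,0,0,0,0,-0.08]
    - [0,0,0,0,0,0,0]
    - [0,0,0,0,0,0,0.1]
    - [0,0,0,0,0,0,0.2]
    - [0,0,0,0,0,0,0.2]
    - [0,0,-1.5,0,0,0,0.2]
    - [0,0,-3,0,0,0,0.2]
    - [0,0,-3,0,0,0,0.2]
    - [0,0,-3,0,0,0,0.2]
    - [0,0,-3,0,0,0,0.2]
    - [0,0,-1,0,0,0,0.2]
    - [0,0,0,0,0,0,0.2]
    - [0,0,0,0,0,0,0.2]

```text
time: 13.45
tool_pos: [0.5615, -0.0473, 0.2638]
tool_rot: [-0.0, -0.088, 0.996, 0.0]
contact_force: [0.1, -0.7, -0.7]
gripper_width: 0.599
grasp_force: 0.0
```

Run:
```python
from h import *
d=grab('wrist','w6'); st(); s=grab('scene','s6'); t=grab('top','t6')
a=cv2.resize(d['img'],(400,300)); b=cv2.resize(s['img'][230:350,220:380],(400,300),interpolation=cv2.INTER_CUBIC)
c=cv2.resize(t['img'][130:280,345:545],(400,300),interpolation=cv2.INTER_CUBIC)
cv2.imwrite('pics/m6.png',np.vstack([np.hstack([a,b]),np.hstack([c,cv2.resize(d['img'][180:480,120:520],(400,300))])]))
```

```text
{'time': 13.5, 'tool_pos': [0.5608, -0.0472, 0.2622], 'tool_rot': [-0.0013, -0.0877, 0.9961, 0.0004], 'contact_force': [-0.613, -0.5398, -0.279], 'ft_torque': [0.039, -0.0078, -0.0227], 'gripper_width': 0.5994, 'grasp_force': 0.0, 'joint_pos': [-0.2162, -0.1004, 1.7435, -0.0, 1.5013, -1.9626]}
```

View pics/m6.png

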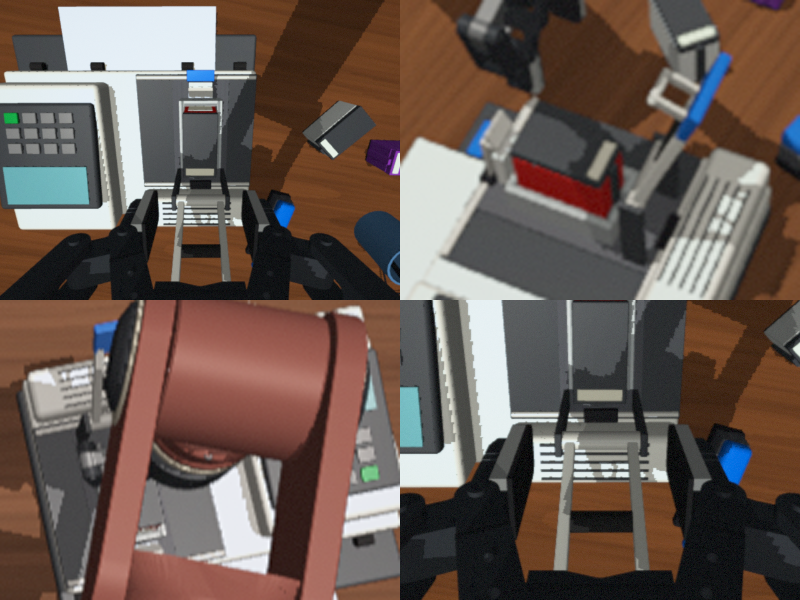

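The tank sits square in the cradle, lid clear, clamp still open behind it. Estimating the clamp angle from the two earlier views.

Run:
```python
from h import *
a=np.radians(10.1); M=np.array([[np.cos(a),np.sin(a),0],[-np.sin(a),np.cos(a),0],[0,0,1]]); o=np.array([.5616,-.0474,0])
s=load('s6'); t=load('top0')
def onplane(d,p):
    c,r=ray(d,*p); c=M@(c-o); r=M@r; return (c+r*(0-c[1])/r[1]).round(4)
X=onplane(s,((706-400)/2.5+220,92/2.5+230)); print('scene tab end mid',X, np.degrees(0)+np.arctan2(X[2]-.132,-(X[0]-.062)),np.hypot(X[2]-.132,X[0]-.062))
p,e=tri(t,((544-250)/5+350,48/5+130),s,((706-400)/2.5+220,92/2.5+230)); print(M@(p-o),e)
for th in (1.75,1.85,1.95): print(th,[ (proj(t,M.T@np.array([.062-.144*np.cos(th),y,.132+.144*np.sin(th)])+o)).round(1).tolist() for y in(.026,-.026)],[ (proj(s,M.T@np.array([.062-.144*np.cos(th),y,.132+.144*np.sin(th)])+o)).round(1).tolist() for y in(.026,-.026)])
```

```text
scene tab end mid [0.1053 0.     0.2614] 1.893705629224487 0.1364523726433513
[ 0.1086783  -0.00265612  0.26778926] 0.004323720981198328
1.75 [[394.6, 156.5], [428.5, 149.7]] [[338.2, 245.3], [324.4, 271.9]]
1.85 [[392.4, 148.2], [426.1, 141.5]] [[346.7, 249.5], [333.3, 276.2]]
1.95 [[390.2, 140.6], [423.7, 133.9]] [[355.0, 254.1], [342.0, 281.0]]
```

Emit:
move_arm:
  rows:
    - [0,0,-3,0,0,0,-0.5]
    - [0,0,-3.2,0,0,0,-1]
    - [0,0,0,0,0,0,-1]
    - [-2.5,0,0,0,0,0,-1]
    - [-4,0,0,0,0,0,-1]
    - [-4,0,0,0,0,0,-1]
    - [-3,0,0,0,0,0,-1]
    - [-1,0,0,0,0,0,-1]
    - [0,0,2,0,0,0,-1]
    - [0,0,3,0,0,0,-1]
    - [0,0,1.8,0,0,0,-1]
    - [0,0,0,0,0,0,-1]
    - [0,0,0,0,0,0,-1]

```text
time: 14.68
tool_pos: [0.7031, -0.0219, 0.2548]
tool_rot: [-0.003, -0.088, 0.996, 0.001]
contact_force: [1.2, 0.3, 0.9]
gripper_width: -0.004
grasp_force: 0.0
```

Emit:
move_arm:
  rows:
    - [0,0,-2,0,0,0,-1]
    - [1,0,0,0,0,0,-1]
    - [1,0,0,0,0,0,-1]
    - [0.6,0,0,0,0,0,-1]
    - [0.6,0,0,0,0,0,-1]
    - [0.6,0,0,0,0,0,-1]
    - [0.6,0,0,0,0,0,-1]

```text
time: 15.27
tool_pos: [0.6608, -0.0298, 0.2788]
tool_rot: [0.0, -0.088, 0.996, -0.0]
contact_force: [0.2, -0.5, 0.7]
gripper_width: -0.001
grasp_force: 0.3
```

Emit:
move_arm:
  rows:
    - [0.5,0,0.4,0,0,0,-1]
    - [0.5,0,0,0,0,0,-1]
    - [0,0,0,0,0,0,-1]

```text
time: 15.52
tool_pos: [0.6501, -0.0316, 0.2735]
tool_rot: [-0.001, -0.088, 0.996, 0.0]
contact_force: [-0.4, 0.5, -0.1]
gripper_width: -0.001
grasp_force: 0.0
```

Run:
```python
from h import *
s=grab('scene','s7'); st()
b=lambda i:cv2.inRange(cv2.cvtColor(i,cv2.COLOR_BGR2HSV),(100,150,80),(125,255,255))
for f in('s6','s7'):
    m=b(load(f)['img'])[235:300,310:370]; ys,xs=np.nonzero(m); print(f,len(xs),xs.mean()+310,ys.mean()+235,[v for v in(xs.min()+310,xs.max()+310,ys.min()+235,ys.max()+235)])
```

```text
{'time': 15.5667, 'tool_pos': [0.6506, -0.0315, 0.2737], 'tool_rot': [-0.0006, -0.0876, 0.9962, 0.0001], 'contact_force': [-0.0603, 0.0, -0.3577], 'ft_torque': [0.0216, -0.0261, -0.0004], 'gripper_width': -0.0052, 'grasp_force': 0.0, 'joint_pos': [-0.1626, 0.102, 1.5219, -0.0001, 1.5188, -1.9088]}
s6 202 341.1980198019802 268.16336633663366 [np.int64(331), np.int64(351), np.int64(251), np.int64(285)]
s7 68 316.63235294117646 270.4852941176471 [np.int64(314), np.int64(321), np.int64(265), np.int64(277)]
```

Emit:
move_arm:
  rows:
    - [0.65,0,-0.3,0,0,0,-1]
    - [0.65,0,-0.25,0,0,0,-1]
    - [1.1,0,0.05,0,0,0,-1]
    - [1.1,0,0.05,0,0,0,-1]
    - [1.25,0,0.3,0,0,0,-1]
    - [1.25,0,0.35,0,0,0,-1]
    - [1.15,0,0.5,0,0,0,-1]
    - [1.15,0,0.55,0,0,0,-1]
    - [0,0,0,0,0,0,-1]

```text
time: 16.32
tool_pos: [0.5675, -0.0461, 0.2611]
tool_rot: [-0.001, -0.087, 0.996, 0.0]
contact_force: [-0.5, 0.5, -0.0]
gripper_width: -0.002
grasp_force: 0.0
```

Run:
```python
from h import *
s=grab('scene','s8'); w=grab('wrist','w8'); t=grab('top','t8'); st()
f=lambda i,x,y,w,h:cv2.resize(i[y:y+h,x:x+w],(400,300),interpolation=cv2.INTER_CUBIC)
cv2.imwrite('pics/m8.png',np.hstack([f(s['img'],220,200,160,120),f(w['img'],0,0,640,480)]))
```

```text
{'time': 16.4667, 'tool_pos': [0.5698, -0.046, 0.2624], 'tool_rot': [0.0005, -0.0876, 0.9962, -0.0001], 'contact_force': [-0.5459, 0.2995, 0.3598], 'ft_torque': [0.0301, 0.0354, 0.0763], 'gripper_width': 0.0019, 'grasp_force': 0.0, 'joint_pos': [-0.2108, -0.0816, 1.7256, 0.0001, 1.4966, -1.9571]}
```

View pics/m8.png

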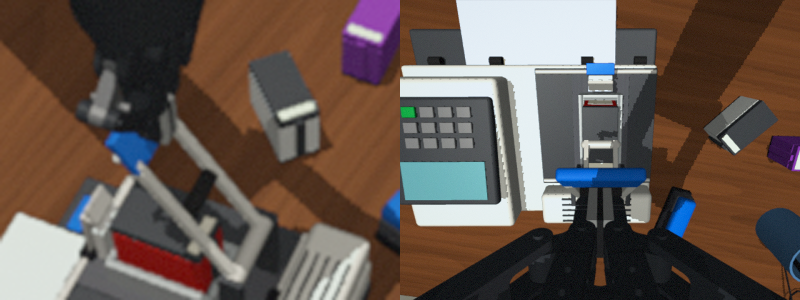

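The clamp follows the fingers, now at about 1 rad with the tab at wrist (600,178). I continue along the arc.

Emit:
move_arm:
  rows:
    - [1.0,0,0.75,0,0,0,-1]
    - [1.05,0,0.8,0,0,0,-1]
    - [0.85,0,0.95,0,0,0,-1]
    - [0.85,0,0.95,0,0,0,-1]
    - [0.5,0,0.8,0,0,0,-1]
    - [0.5,0,0.8,0,0,0,-1]
    - [0,0,0,0,0,0,-1]

```text
time: 17.05
tool_pos: [0.5216, -0.0541, 0.2095]
tool_rot: [-0.001, -0.088, 0.996, 0.0]
contact_force: [-0.6, 0.3, 0.1]
gripper_width: 0.004
grasp_force: 0.0
```

Emit:
move_arm:
  rows:
    - [0.7,0,0.7,0,0,0,-1]
    - [0.7,0,0.75,0,0,0,-1]
    - [0.4,0,0.6,0,0,0,-1]
    - [0.4,0,0.6,0,0,0,-1]
    - [0,0,0,0,0,0,-1]
    - [0,0,0,0,0,0,-1]

```text
time: 17.55
tool_pos: [0.5006, -0.0581, 0.1842]
tool_rot: [-0.0, -0.088, 0.996, 0.0]
contact_force: [-1.0, 0.7, 0.5]
gripper_width: -0.002
grasp_force: 0.0
```

Emit:
move_arm:
  rows:
    - [0,0,0.5,0,0,0,-1]
    - [0,0,0.4,0,0,0,-1]
    - [0,0,0.2,0,0,0,-1]
    - [0,0,0,0,0,0,-1]

```text
time: 17.88
tool_pos: [0.5011, -0.0584, 0.1741]
tool_rot: [-0.0, -0.088, 0.996, -0.0]
contact_force: [-1.7, -0.4, 3.2]
gripper_width: 0.002
grasp_force: 1.2
```

Emit:
move_arm:
  rows:
    - [0,0,0.15,0,0,0,-1]
    - [0,0,0.15,0,0,0,-1]
    - [0,0,0,0,0,0,-1]

```text
time: 18.13
tool_pos: [0.5011, -0.0584, 0.1715]
tool_rot: [-0.0, -0.088, 0.996, -0.0]
contact_force: [-3.1, -0.1, 6.4]
gripper_width: -0.0
grasp_force: 2.5
```

Emit:
move_arm:
  rows:
    - [0,0,0.1,0,0,0,-1]
    - [0,0,0.1,0,0,0,-1]
    - [0,0,0,0,0,0,-1]

```text
time: 18.38
tool_pos: [0.501, -0.0584, 0.1697]
tool_rot: [-0.0, -0.088, 0.996, -0.0]
contact_force: [-3.5, -0.5, 6.7]
gripper_width: -0.0
grasp_force: 3.1
```

Emit:
move_arm:
  rows:
    - [0,0,0.1,0,0,0,-1]
    - [0,0,0.1,0,0,0,-1]
    - [0,0,0.1,0,0,0,-1]
    - [0,0,0,0,0,0,-1]

```text
time: 18.72
tool_pos: [0.501, -0.0584, 0.1669]
tool_rot: [-0.0, -0.088, 0.996, -0.0]
contact_force: [-5.3, -1.8, 7.2]
gripper_width: 0.0
grasp_force: 3.4
```

Emit:
move_arm:
  rows:
    - [0,0,0.1,0,0,0,-1]
    - [0,0,0.1,0,0,0,-1]
    - [0,0,0,0,0,0,-1]

```text
time: 18.97
tool_pos: [0.501, -0.0584, 0.1644]
tool_rot: [-0.0, -0.088, 0.996, -0.0]
contact_force: [-3.4, -1.5, 5.0]
gripper_width: -0.002
grasp_force: 2.8
```

Emit:
move_arm:
  rows:
    - [0,0,0.1,0,0,0,-1]
    - [0,0,0.1,0,0,0,-1]
    - [0,0,0,0,0,0,-1]

```text
time: 19.22
tool_pos: [0.5009, -0.0584, 0.1625]
tool_rot: [-0.0, -0.088, 0.996, -0.0]
contact_force: [-3.4, -0.9, 6.3]
gripper_width: 0.001
grasp_force: 2.7
```

Emit:
move_arm:
  rows:
    - [0,0,0.1,0,0,0,-1]
    - [0,0,0.1,0,0,0,-1]
    - [0,0,0,0,0,0,-1]

```text
time: 19.47
tool_pos: [0.5009, -0.0584, 0.1603]
tool_rot: [-0.001, -0.088, 0.996, -0.0]
contact_force: [-3.8, -2.2, 5.5]
gripper_width: -0.004
grasp_force: 2.6
```

Emit:
move_arm:
  rows:
    - [0,0,0.1,0,0,0,-1]
    - [0,0,0,0,0,0,-1]

```text
time: 19.63
tool_pos: [0.5009, -0.0584, 0.1592]
tool_rot: [-0.0, -0.088, 0.996, -0.0]
contact_force: [-4.0, -1.9, 4.7]
gripper_width: -0.003
grasp_force: 2.4
```

Emit:
move_arm:
  rows:
    - [0,0,0.1,0,0,0,-1]
    - [0,0,0,0,0,0,-1]

```text
time: 19.8
tool_pos: [0.5011, -0.0583, 0.1581]
tool_rot: [-0.0, -0.088, 0.996, -0.0]
contact_force: [-3.0, -1.6, 5.0]
gripper_width: 0.001
grasp_force: 2.4
```

Emit:
move_arm:
  rows:
    - [0,0,0.1,0,0,0,-1]
    - [0,0,0,0,0,0,-1]

```text
time: 19.97
tool_pos: [0.501, -0.0584, 0.1573]
tool_rot: [-0.0, -0.088, 0.996, -0.0]
contact_force: [-4.2, -1.4, 5.7]
gripper_width: -0.001
grasp_force: 2.9
```

Emit:
move_arm:
  rows:
    - [0,0,0.07,0,0,0,-1]
    - [0,0,0,0,0,0,-1]

```text
time: 20.13
tool_pos: [0.501, -0.0584, 0.1567]
tool_rot: [-0.0, -0.088, 0.996, -0.0]
contact_force: [-3.5, -0.8, 6.0]
gripper_width: 0.002
grasp_force: 3.0
```

Emit:
move_arm:
  rows:
    - [0,0,0.07,0,0,0,-1]
    - [0,0,0,0,0,0,-1]

```text
time: 20.3
tool_pos: [0.5009, -0.0584, 0.1562]
tool_rot: [-0.0, -0.088, 0.996, -0.0]
contact_force: [-4.4, -0.0, 7.3]
gripper_width: 0.003
grasp_force: 3.8
```

Emit:
move_arm:
  rows:
    - [0,0,0.05,0,0,0,-1]
    - [0,0,0,0,0,0,-1]

```text
time: 20.47
tool_pos: [0.501, -0.0584, 0.1562]
tool_rot: [-0.0, -0.088, 0.996, -0.0]
contact_force: [-6.9, -0.5, 9.4]
gripper_width: 0.003
grasp_force: 4.9
```

Emit:
move_arm:
  rows:
    - [0,0,0.05,0,0,0,-1]
    - [0,0,0,0,0,0,-1]

```text
time: 20.63
tool_pos: [0.501, -0.0584, 0.1562]
tool_rot: [-0.001, -0.088, 0.996, -0.0]
contact_force: [-7.0, 0.2, 13.1]
gripper_width: -0.003
grasp_force: 6.0
```

Emit:
move_arm:
  rows:
    - [0,0,0.05,0,0,0,-1]
    - [0,0,0,0,0,0,-1]

```text
time: 20.8
tool_pos: [0.501, -0.0584, 0.1561]
tool_rot: [-0.001, -0.088, 0.996, -0.0]
contact_force: [-9.0, -0.3, 15.0]
gripper_width: 0.001
grasp_force: 7.0
```

Emit:
move_arm:
  rows:
    - [0,0,-0.15,0,0,0,-1]
    - [0,0,-0.1,0,0,0,-1]
    - [0,0,0,0,0,0,-1]

```text
time: 21.05
tool_pos: [0.5011, -0.0584, 0.1573]
tool_rot: [-0.0, -0.088, 0.996, -0.0]
contact_force: [-3.7, -0.9, 6.4]
gripper_width: 0.002
grasp_force: 3.3
```

Emit:
move_arm:
  rows:
    - [0,0,-0.15,0,0,0,-1]
    - [0,0,0,0,0,0,-1]

```text
time: 21.22
tool_pos: [0.5016, -0.0581, 0.1582]
tool_rot: [0.001, -0.088, 0.996, -0.0]
contact_force: [-1.2, -0.4, 3.8]
gripper_width: -0.005
grasp_force: 2.0
```

Emit:
move_arm:
  rows:
    - [0,0,-0.15,0,0,0,-1]
    - [0,0,0,0,0,0,-1]

```text
time: 21.38
tool_pos: [0.5011, -0.0579, 0.1591]
tool_rot: [0.0, -0.088, 0.996, 0.0]
contact_force: [-0.1, 0.1, 0.1]
gripper_width: -0.003
grasp_force: 0.0
```

Emit:
move_arm:
  rows:
    - [0,0,-1,0,0,0,-1]
    - [0,0,-3,0,0,0,-1]
    - [0,0,-3,0,0,0,-1]
    - [0,0,-3,0,0,0,-1]
    - [0,3,0,0,0,0,-1]
    - [0,4,0,0,0,0,-1]
    - [0,3,0,0,0,0,-1]
    - [0,0,0,0,0,0,-1]
    - [0,0,0,0,0,0,-1]
    - [0,0,0,0,0,0,-1]

```text
time: 22.22
tool_pos: [0.4836, 0.0403, 0.2597]
tool_rot: [0.0, -0.088, 0.996, -0.0]
contact_force: [-0.7, 0.2, -0.1]
gripper_width: 0.001
grasp_force: 0.0
```

Run:
```python
from h import *
a=np.radians(10.1); M=np.array([[np.cos(a),np.sin(a),0],[-np.sin(a),np.cos(a),0],[0,0,1]]); o=np.array([.5616,-.0474,0])
st()
for n in('scene','wrist'):
    d=grab(n,n[0]+'9'); m=cv2.inRange(cv2.cvtColor(d['img'],cv2.COLOR_BGR2HSV),(100,150,80),(125,255,255))
    for c in cv2.findContours(m,0,2)[0]:
        if cv2.contourArea(c)>40: print(n,cv2.contourArea(c),cv2.approxPolyDP(c,2,True).reshape(-1,2).tolist())
    for th in(-.03,0,.03,.1,.13):
        f=lambda r,y,n: M.T@np.array([.062-r*np.cos(th)+n*np.sin(th),y,.132+r*np.sin(th)+n*np.cos(th)])+o
        print(n,th,[proj(d,f(r,y,.004)).round(1).tolist() for r,y in((.112,.026),(.144,.026),(.144,-.026),(.112,-.026))])
```

```text
{'time': 22.2167, 'tool_pos': [0.4836, 0.0403, 0.2597], 'tool_rot': [0.0002, -0.0879, 0.9961, -0.0002], 'contact_force': [-0.7117, 0.2488, -0.1017], 'ft_torque': [-0.0258, -0.0351, 0.0061], 'gripper_width': 0.0009, 'grasp_force': 0.0, 'joint_pos': [-0.0702, -0.2974, 1.9173, -0.0003, 1.5213, -1.817]}
scene 846.0 [[373, 283], [375, 288], [424, 320], [432, 312], [430, 307], [382, 277]]
scene 396.5 [[252, 261], [239, 282], [251, 292], [252, 286], [257, 284], [264, 272], [262, 265]]
scene 315.0 [[379, 121], [373, 114], [368, 114], [364, 122], [354, 116], [350, 123], [355, 130], [361, 131], [365, 124], [377, 128]]
scene -0.03 [[267.4, 268.0], [251.7, 262.7], [237.6, 285.3], [253.7, 291.1]]
scene 0 [[267.2, 267.0], [251.4, 261.3], [237.3, 284.0], [253.4, 290.1]]
scene 0.03 [[267.1, 266.0], [251.2, 260.0], [237.0, 282.7], [253.3, 289.1]]
scene 0.1 [[267.0, 263.7], [250.9, 257.0], [236.5, 279.8], [253.1, 286.8]]
scene 0.13 [[267.1, 262.7], [250.9, 255.7], [236.5, 278.6], [253.1, 285.9]]
wrist 302.5 [[325, 422], [314, 452], [315, 457], [330, 455]]
wrist 4158.5 [[201, 204], [162, 203], [158, 209], [130, 208], [117, 211], [124, 254], [137, 257], [192, 257], [200, 255], [202, 247], [205, 256]]
wrist -0.03 [[206.0, 252.4], [201.9, 204.2], [119.1, 204.3], [126.1, 252.5]]
wrist 0 [[204.6, 254.4], [200.0, 205.9], [115.9, 206.0], [123.8, 254.4]]
wrist 0.03 [[203.3, 256.5], [198.0, 208.0], [112.6, 208.0], [121.5, 256.6]]
wrist 0.1 [[200.0, 262.2], [193.4, 213.8], [104.7, 213.8], [115.9, 262.3]]
wrist 0.13 [[198.6, 265.0], [191.3, 216.7], [101.2, 216.8], [113.5, 265.1]]
```

The tab corners match an angle of about 0 rad in both views: scene (252,261) and wrist (201,204) / (117,211). The clamp has stayed there with nothing touching it, so the catch is holding. Handing in.

```bash
python3 -c "
from plant import manip; print(manip.job_done())"
```

```text
the job is handed in; nothing more can be done
None
```

The job is handed in: the red tank is seated in the cradle with its key rib to the rear, and the clamp is caught shut over it (measured at about 0 rad, holding with the arm clear); the spent tank, pen pot and stapler were not touched.

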